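# Zero the coffee grinder's burrs and back off a quarter turn

## Robot

A 6-joint arm with a two-finger parallel gripper is mounted at the origin on a cart in front of the work surface, level with it; the furniture and walls round the work are solid. World frame = base frame: x ahead of the robot, y to its left, z up, the work surface at z = 0. Lengths are in m, angles in rad, forces in N, time in s.
With the tool pointing down it reaches from about 0.3 to 0.875 m from the base axis. Payload 6.4 kg.
Tool frame: the origin (TCP) lies at the very end of the fingers, on their centre line; the grasp point (between the pads) lies 19 mm behind it; z points along the fingers, y is the line along which they close (so a half turn about z gives the same grasp; the last joint's range is limited). The gripper opens to 85 mm and grips with 20 to 120 N. Pads are 22 mm wide; open, the fingers measure 114 mm over their backs; the gripper's body (76 mm by 85 mm) begins 54 mm behind the grasp point. The pads swing forward as they close: fully open they stand 13 mm farther back than shut.
Start: joints at [-1.395, 0.181, 1.607, -0, 1.354, -0.206], TCP at [0.214, -0.534, 0.231] pointing down, gripper open.
Joint ranges: [-2.99, 2.99], [-0.89, 2.07], [0.3, 2.58], [-1.14, 4.28], [0, 2.63], [-3.12, 3.12]. Speed limits (rad/s): [2.57, 2.57, 3.01, 3.14, 3.14, 3.14].

## Interface

Orientations are given as a unit quaternion [w, x, y, z].
In Python, from bench import ctrl gives the robot as it stands.
- The arm moves only by the tool jog_arm, never from a script. Its argument "series" is a list that holds one entry, the list of rows, each a list of 7 numbers: the shift along the tool's x, y, z in mm, then the turn, a rotation vector about the tool's x, y, z in rad, then the finger opening in mm, from 0 to 85.4. In form: [[[tx, ty, tz, rx, ry, rz, gripper], ...]]. A call has exactly 10 rows; each row shifts and turns the commanded pose from where the row before left it, along the tool's axes as they then stand; what a row does not reach is not made up. A row lasts 1/10 s, in which the tool goes at most 50 mm and 8.59 degrees, less where a joint would pass 70% of its speed; a pose out of reach is approached as far as the arm can. A call with a gripper value outside its range is refused whole. The fingers move at their own pace and stop on an object; the grip force is fixed at half the most. Time passes only in rows, so rows that do not move let the fingers close, or fill a call up. It gives the time, the measured TCP pose, the force, the opening and the grip force at its end, in the units of the state.
- ctrl.get_obs(): the state, without advancing time (a new reading comes with each control period).
- ctrl.camera(name): name is "scene" or "side" or "wrist"; returns a dict with "frame" (480x640x3 uint8, blue, green, red), "z_map" (480x640 float32, m along the optical axis (not along the pixel's ray), 0 where there is no reading), "fx", "fy", "cx", "cy" (pixels), "xyz" and "rotation" of the camera in the world. Camera axes: x right, y down, z forward; pixel columns grow to the right and rows downward; lengths in m; the calibration is good to about 2 mm. A picture is of the moment at which its call begins.
- ctrl.hand_in(): hands the job in; it is judged then, once.
The state is a dict: "time_s": time; "q": joint angles; "dq": joint speeds; "joint_efforts": joint torques, N m; "eef_pos": TCP position; "eef_rot": TCP orientation; "wrist_force": force on the tool from outside, world axes, zero at the start; "torque": the same for the moment, N m; "opening": opening from 0.0 (shut) to 1.0 (fully open); "grasp_force": force on a finger pad.
Only numpy, scipy, OpenCV 4.12 (cv2) and the standard library are available. Lean on these libraries where they do the work, as an engineer would, in place of code of your own. Each camera call takes 0.05 s, during which the arm holds its last target. There are 200 camera calls.

## Task

Set the grind on the coffee grinder: turn the bar knob on its top clockwise until you feel the burrs just touch and it bottoms, without forcing it past that. Then back it off anticlockwise by a quarter turn and let go, leaving the mug, spoon, coffee jar and moka pot as they stand.

Things in the scene. Friction and masses are not known exactly. Their poses are not given: they have to be found in the camera images.
- grinder: low steel coffee grinder, 200 (x) x 130 (y) x 111 mm high, fixed. Origin: centre of its underside, z up; its front (black drawer front and switch) faces its own -x. On top, 40 mm in front of the centre (toward -x), stands the bar knob on a black boss; behind it is a flat grey hopper lid, 82 mm across, highest point 131 mm above the origin, which stays shut
- knob: adjuster knob; origin at its foot on its axis, 131 mm above the grinder's underside, z up. Clockwise from above screws in, anticlockwise backs out; its height stays. Friction about 0.06 N m; stays where left. Starts 0.5 to 1.3 rad short of the touch; no yaw shows it. There it stops; a spring yields from 0.15 N m on at 4 N m per rad: 0.2 to 0.4 N m is finger-tight, over 0.75 N m forces it
- knob_top (a point): centre of the bar's top, on the knob's axis, 42 mm above the knob's foot. The black bar is 58 mm long (its x), 14 mm thick (its y) and 33 mm high, on a disc 46 mm across and 9 mm high that turns with it. Take the bar across its thickness from above, fingertips no lower than 31 mm below this point
- burr_moving (a point): centre of the moving burr inside the grinder (not visible), carried up and down by the adjuster screw, 3 mm a turn
- burr_fixed (a point): centre of the sprung lower burr (not visible), 80 mm above the grinder's underside; the moving burr's height above it is the burr gap: 0 where they touch, 0.75 mm a quarter turn out, and under 0.1 mm below 0 when the screw is forced and squeezes them together. All too fine to be told from measured poses
- mug: striped mug 80 x 114 x 89 mm, standing near the grinder; origin centre of its underside; leave alone
- coffee_jar: glass jar with dark lid, 84 mm across, 140 mm high, near the grinder; origin centre of its underside; leave alone
- spoon: metal spoon 192 x 39 x 15 mm lying beside the grinder; leave alone
- moka_pot: aluminium stove-top coffee pot 98 x 155 x 174 mm standing to the right; origin centre of its underside; leave alone

How it is judged:
By the outcome, as a careful person would: the job done as asked, in the order asked, and still so for the second after the job is handed in, with the robot touching nothing.
It also fails if it takes over 54 s, if anything falls off the work surface, if the arm or the gripper's body presses on something with over 40 N, if the wrist force passes 120 N, or if a joint passes its speed limit or range.

## Working session

There is one attempt and no reset: what is moved stays moved. The work goes in short steps, Python scripts to look and compute and a tool call to move; the robot and the scene stay as the last step left them, time stands still between calls to the robot, and variables do not carry over. Pictures are saved under pics/ and viewed, at most 10 in all, crops included, and the job is handed in when it is done.

Besides the shell and the picture viewer there is one more tool, called as name(argument=value, ...) on one line, values as JSON. jog_arm: Moves the arm, as the interface text tells. Its arguments: {"type":"object","properties":{"series":{"type":"array"}},"required":["series"]}

```bash
mkdir -p pics; cat > h.py <<'E'
import numpy as np, cv2
from bench import ctrl
def snap(n,f):
    c=ctrl.camera(n); cv2.imwrite(f'pics/{f}.png',c['frame']); np.savez(f'pics/{f}.npz',**c); return c
def cloud(c):
    z=c['z_map']; v,u=np.mgrid[:480,:640]
    p=np.stack([(u-c['cx'])/c['fx']*z,(v-c['cy'])/c['fy']*z,z],-1)
    R=np.array(c['rotation']); 
    if R.size==4:
        from scipy.spatial.transform import Rotation as Ro
        w=R.ravel(); R=Ro.from_quat([w[1],w[2],w[3],w[0]]).as_matrix()
    P=p@R.T+np.array(c['xyz']); P[z==0]=np.nan; return P
E
python3 - <<'E'
from h import *
print(ctrl.get_obs())
for n in ['scene','side']:
    c=snap(n,n+'0'); print(n,c['xyz'],c['rotation'],c['fx'])
E
```

```text
{'time_s': 0.0, 'q': array([-1.39530208e+00,  1.81564991e-01,  1.60801925e+00,  2.96579469e-05,
        1.35381013e+00, -2.06306292e-01]), 'dq': array([-8.95619471e-04,  3.42517379e-04, -2.42135138e-05, -1.59481429e-04,
        8.36031431e-04,  1.10700437e-03]), 'joint_efforts': array([-3.54855647e-04, -4.44869435e+01, -3.51337874e+01, -4.34445365e-04,
        9.11877461e-03,  1.30589956e-05]), 'eef_pos': array([ 0.21416187, -0.53302377,  0.23036527]), 'eef_rot': array([-9.00527163e-04,  9.81834023e-01,  1.89739663e-01,  2.83547204e-05]), 'wrist_force': array([-0.78945653, -0.17239774,  0.14349217]), 'torque': array([-0.03308159,  0.06268798,  0.00769176]), 'grasp_force': 0.0, 'opening': 0.9992360763032031}
scene [ 0.37070284 -0.95434615  1.01717257] [-0.39295402  0.91467787 -0.09059079  0.02729188] 604.6784233691948
side [ 0.56420844 -0.9750135   0.67527131] [-0.50186602  0.86493079 -0.00430745 -0.00258435] 504.29698718895935
```

View pics/scene0.png

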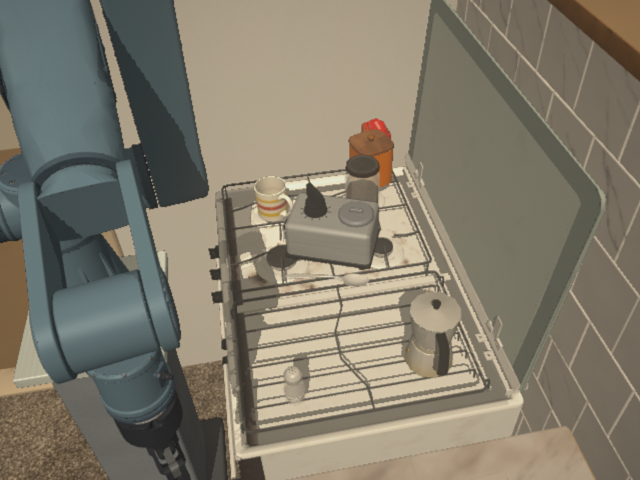

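View pics/side0.png

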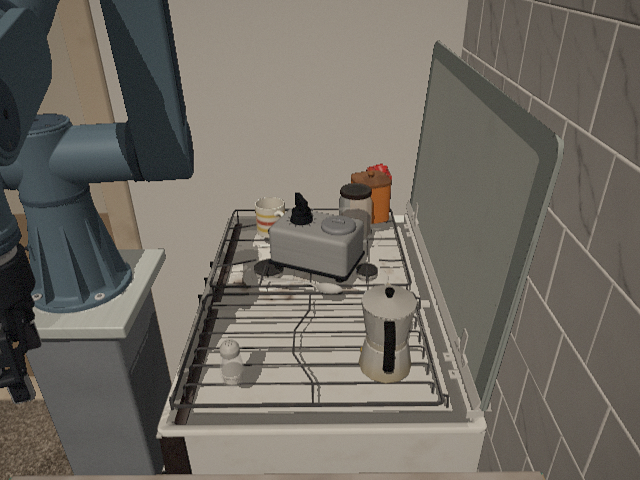

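The scene view shows the knob at about (315,200), lid at (357,211), mug at (271,200), jar at (362,180) and spoon at (345,280). In the side view the knob is at (301,210). Next I'll measure the knob and grinder from depth.

```bash
python3 - <<'E'
from h import *
for n,(k,l) in {'scene0':((315,200),(357,211)),'side0':((301,212),(338,224))}.items():
    c=dict(np.load(f'pics/{n}.npz')); P=cloud(c); f=c['frame'].astype(int)
    print(n,'lid',P[l[1],l[0]].round(4))
    u0,v0=k; w=np.s_[v0-30:v0+25,u0-25:u0+25]
    p=P[w].reshape(-1,3); b=f[w].max(-1).ravel()
    for z in np.percentile(p[(b<60)][:,2],[1,10,50,90,99]): print(round(z,4),end=' ')
    base=P[l[1],l[0]][2]
    # knob bar: dark, above base
    zt=np.nanpercentile(p[b<60][:,2],99.)
    d=p[(b<70)&(p[:,2]>zt-.006)]
    m=d.mean(0); e,V=np.linalg.eigh(np.cov((d-m)[:,:2].T))
    print('\ntop',m.round(4),len(d),np.sqrt(e).round(4),'yaw',np.arctan2(V[1,1],V[0,1]).round(3), d.min(0).round(3),d.max(0).round(3))
    d=p[(b<70)&(p[:,2]>zt-.030)]; print('bar all',((d.min(0)+d.max(0))/2).round(4))
    # grinder top
    q=P[170:290,250:400].reshape(-1,3); t=q[(abs(q[:,2]-(base-.020))<.004)]
    r=cv2.minAreaRect(t[:,:2].astype(np.float32)*1000); print('grinder top',np.median(t[:,2]),r)
    for nm,uv in {'mug':(271,183),'jar':(362,165)}.items():
        if n=='scene0': print(nm,P[uv[1],uv[0]].round(3))
    im=c['frame'][v0-60:v0+60,u0-70:u0+90]; cv2.imwrite(f'pics/{n}c.png',cv2.resize(im,None,fx=5,fy=5,interpolation=2))
E
```

```text
scene0 lid [0.602  0.0562 0.1248]Traceback (most recent call last):
  File "<stdin>", line 7, in <module>
    return _quantile_unchecked(
        a, q, axis, out, overwrite_input, method, keepdims, weights)
    return _ureduce(a,
                    func=_quantile_ureduce_func,
    ...<5 lines>...
                    overwrite_input=overwrite_input,
                    method=method)
    r = func(a, **kwargs)
    result = _quantile(arr,
                       quantiles=q,
    ...<2 lines>...
                       out=out,
                       weights=wgt)
    slices_having_nans = np.isnan(arr[-1, ...])
                                  ~~~^^^^^^^^^
IndexError: index -1 is out of bounds for axis 0 with size 0
```

```bash
python3 - <<'E'
from h import *
for n,(k,l) in {'scene0':((315,200),(357,211)),'side0':((301,212),(338,224))}.items():
    c=dict(np.load(f'pics/{n}.npz')); P=cloud(c); f=c['frame'].astype(int)
    u0,v0=k
    print(n,'lid',P[l[1],l[0]].round(4),'knob px',f[v0,u0],P[v0,u0].round(3))
    im=c['frame'][v0-60:v0+60,u0-70:u0+90]; cv2.imwrite(f'pics/{n}c.png',cv2.resize(im,None,fx=5,fy=5,interpolation=2))
    L=P[l[1],l[0]]
    q=P[v0-30:v0+25,u0-25:u0+25].reshape(-1,3); d=q[(np.hypot(*(q[:,:2]-L[:2]).T)<.14)&(q[:,2]>L[2]+.012)]
    if len(d):
        print(len(d),'zmax',np.percentile(d[:,2],[50,95,99]).round(4))
        zt=np.percentile(d[:,2],97); d=d[d[:,2]>zt-.005]; m=d.mean(0); e,V=np.linalg.eigh(np.cov((d-m)[:,:2].T))
        print('top',m.round(4),len(d),np.sqrt(e).round(4),'yaw',np.arctan2(V[1,1],V[0,1]).round(3),d.min(0).round(3),d.max(0).round(3))
    q=P[170:290,250:400].reshape(-1,3); t=q[(abs(q[:,2]-(L[2]-.018))<.005)&(np.hypot(*(q[:,:2]-L[:2]).T)<.2)]
    print('grinder top',np.median(t[:,2]),cv2.minAreaRect(t[:,:2].astype(np.float32)*1000))
c=dict(np.load(f'pics/scene0.npz'));P=cloud(c)
print('mug',P[183,271],'jar',P[165,362])
E
```

```text
scene0 lid [0.602  0.0562 0.1248] knob px [53 61 65] [0.511 0.083 0.151]
344 zmax [0.1577 0.1736 0.1753]
top [0.5122 0.094  0.1719] 106 [0.0041 0.0174] yaw 1.909 [0.498 0.066 0.169] [0.526 0.126 0.177]
grinder top 0.10887303038664364 ((570.0567626953125, 130.15420532226562), (244.9822540283203, 200.46075439453125), 66.45764923095703)
side0 lid [0.6025 0.0478 0.1243] knob px [22 18 16] [0.517 0.077 0.142]
281 zmax [0.1546 0.1737 0.1747]
top [0.516  0.0935 0.1724] 69 [0.004  0.0174] yaw 1.944 [0.502 0.068 0.169] [0.532 0.124 0.175]
grinder top 0.10918426585301394 ((573.193603515625, 128.8601531982422), (239.23690795898438, 198.44073486328125), 67.74664306640625)
mug [0.42727813 0.28363207 0.05995942] jar [0.64802225 0.20771031 0.13645123]
```

View pics/scene0c.png

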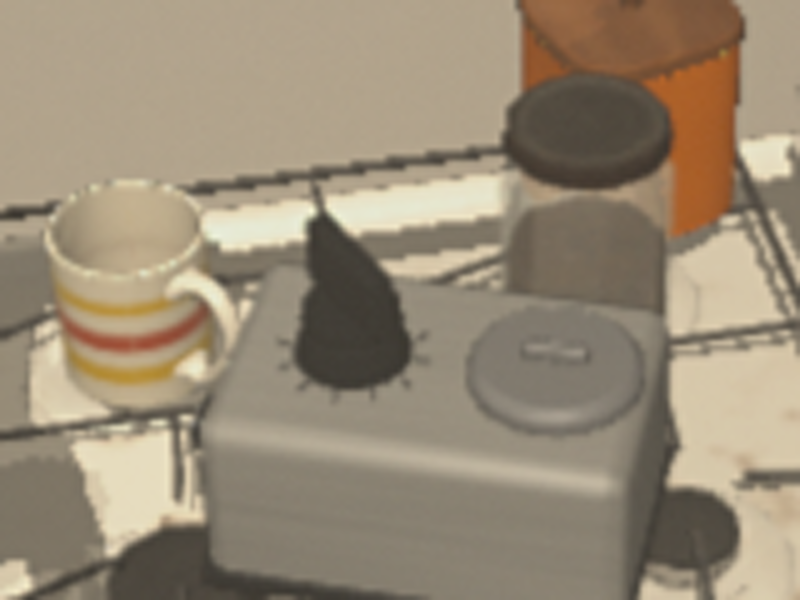

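Both views give the knob top at about (0.514, 0.094, 0.174), with the bar's long axis at yaw about 1.92. The hopper lid is clear of it. Next I'll move above the knob.

jog_arm(series=[[[36,-33,-5,0,0,0,85],[36,-33,-5,0,0,0,85],[36,-33,-5,0,0,0,85],[36,-33,-5,0,0,0,85],[36,-33,-5,0,0,0,85],[36,-33,-5,0,0,0,85],[36,-33,-5,0,0,0,85],[36,-33,-5,0,0,0,85],[36,-33,-5,0,0,0,85],[36,-33,-5,0,0,0,85]]])

```text
time_s: 1.1
eef_pos: [0.4257, -0.0912, 0.2815]
eef_rot: [0.0, 0.982, 0.19, 0.0]
wrist_force: [0.6, -1.8, 0.3]
opening: 0.996
grasp_force: 0.0
```

jog_arm(series=[[[36,-33,0,0,0,0,85],[36,-33,0,0,0,0,85],[36,-33,0,0,0,0,85],[36,-33,0,0,0,0,85],[0,0,0,0,0,-0.14,85],[0,0,0,0,0,-0.14,85],[0,0,0,0,0,-0.14,85],[0,0,0,0,0,-0.14,85],[0,0,0,0,0,-0.14,85],[0,0,0,0,0,-0.14,85]]])

```text
time_s: 2.1
eef_pos: [0.5095, 0.083, 0.2808]
eef_rot: [-0.0, 0.817, 0.576, -0.0]
wrist_force: [0.0, -0.1, -0.5]
opening: 0.995
grasp_force: 0.0
```

jog_arm(series=[[[0,0,0,0,0,-0.14,60],[0,0,0,0,0,-0.14,60],[0,0,0,0,0,-0.14,60],[0,0,0,0,0,-0.14,60],[0,0,0,0,0,-0.14,60],[0,0,0,0,0,0,60],[0,0,0,0,0,0,60],[0,0,0,0,0,0,60],[0,0,0,0,0,0,60],[0,0,0,0,0,0,60]]])

```text
time_s: 3.1
eef_pos: [0.5098, 0.0829, 0.2813]
eef_rot: [0.0, 0.573, 0.819, -0.0]
wrist_force: [0.0, 0.3, 0.2]
opening: 0.702
grasp_force: 0.0
```

```bash
cat > m.py <<'E'
from h import *
import sys
from scipy.spatial.transform import Rotation as Ro
o=ctrl.get_obs(); w=o['eef_rot']; R=Ro.from_quat([w[1],w[2],w[3],w[0]]).as_matrix()
print(o['time_s'],o['eef_pos'].round(4),'x yaw',np.arctan2(R[1,0],R[0,0]).round(4),'z',R[:,2].round(3),o['wrist_force'].round(2),o['torque'].round(3),o['q'].round(3))
n=sys.argv[1]; c=snap('wrist',n); P=cloud(c)
K=np.array([.514,.094]); q=P.reshape(-1,3)
d=q[(np.hypot(*(q[:,:2]-K).T)<.045)&(abs(q[:,2]-.173)<.006)]
r=cv2.minAreaRect(d[:,:2].astype(np.float32)*1000); m=d.mean(0); e,V=np.linalg.eigh(np.cov((d-m)[:,:2].T))
print(len(d),m.round(4),r,'yaw',np.arctan2(V[1,1],V[0,1]).round(3))
t=R.T@(np.r_[np.array(r[0])/1000,m[2]]-o['eef_pos']); print('delta tool mm',(t*1000).round(1))
E
python3 m.py w1
```

```text
3.1 [0.5098 0.0829 0.2813] x yaw 1.9209 z [-0. -0. -1.] [0.04 0.3  0.22] [-0.009 -0.01   0.004] [-0.069  0.009  1.692 -0.     1.441 -0.419]
1717 [0.512  0.1018 0.1719] ((512.5689086914062, 100.72416687011719), (13.960663795471191, 57.0687370300293), 21.585187911987305) yaw 1.949
delta tool mm [ 15.8   8.7 109.4]
```

View pics/w1.png

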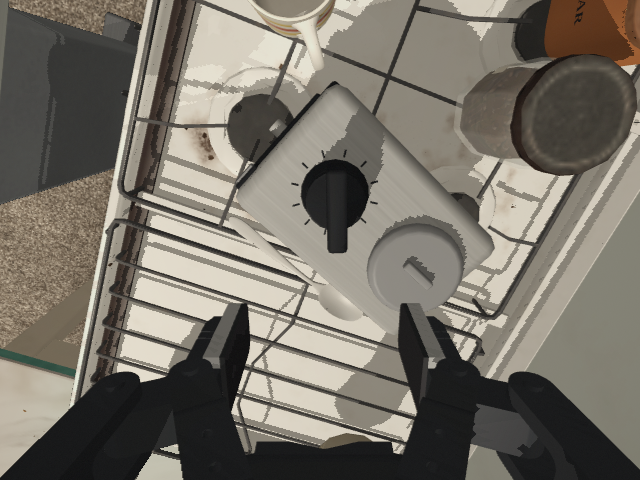

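The wrist view shows the knob disc at about (335,195), with the bar running down to (337,252). The path down is clear. Next I'll centre on it, come lower and look again.

jog_arm(series=[[[7,4,10,0,0,-0.025,60],[7,4,10,0,0,0,60],[0,0,10,0,0,0,60],[0,0,10,0,0,0,60],[0,0,10,0,0,0,60],[0,0,0,0,0,0,60],[0,0,0,0,0,0,60],[0,0,0,0,0,0,60],[0,0,0,0,0,0,60],[0,0,0,0,0,0,60]]])

```text
time_s: 4.15
eef_pos: [0.5126, 0.0988, 0.2318]
eef_rot: [0.0, 0.563, 0.827, 0.0]
wrist_force: [0.2, -0.3, 0.2]
opening: 0.704
grasp_force: 0.0
```

```bash
python3 m.py w2; python3 - <<'E'
from h import *
c=dict(np.load('pics/w2.npz')); q=cloud(c).reshape(-1,3); print(c['xyz'])
K=np.array([.5125,.1]); near=np.hypot(*(q[:,:2]-K).T)
for a,b in [(.172,.178),(.165,.178),(.137,.1425)]:
    d=q[(near<.04)&(q[:,2]>a)&(q[:,2]<b)]
    if len(d): print(a,len(d),cv2.minAreaRect(d[:,:2].astype(np.float32)*1000),cv2.minEnclosingCircle(d[:,:2].astype(np.float32)*1000))
E
```

```text
4.15 [0.5126 0.0988 0.2318] x yaw 1.9467 z [ 0.001 -0.    -1.   ] [ 0.19 -0.31  0.19] [-0.03  -0.035  0.02 ] [-0.037  0.061  1.739  0.     1.341 -0.413]
2393 [0.5119 0.1025 0.1718] ((512.700439453125, 100.52525329589844), (13.935943603515625, 57.76011657714844), 22.0029239654541) yaw 1.947
delta tool mm [ 1.6  0.6 60. ]
[0.48124094 0.1777157  0.37378319]
0.172 1176 ((512.7398071289062, 100.63827514648438), (11.993520736694336, 56.251800537109375), 21.11126136779785) ((511.967529296875, 100.34010314941406), 28.217905044555664)
0.165 2413 ((512.6985473632812, 100.52395629882812), (13.938057899475098, 57.758609771728516), 21.977603912353516) ((512.1343994140625, 100.3181381225586), 28.94572639465332)
0.137 2091 ((512.4822998046875, 100.72032165527344), (45.13338088989258, 45.68980026245117), 65.42865753173828) ((511.2768859863281, 103.48323822021484), 25.66798973083496)
```

View pics/w2.png

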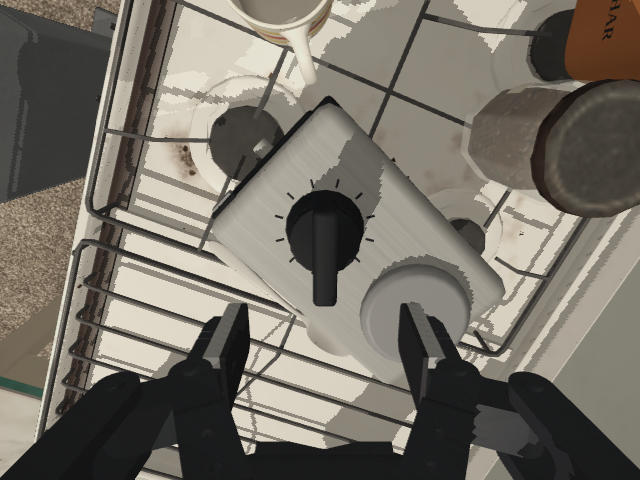

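Disc and bar centres agree at (0.5127, 0.1005), and the fingers straddle the bar at (325,305). Next I'll descend 84 mm and close.

jog_arm(series=[[[1,0.5,14,0,0,0,60],[0,0,14,0,0,0,60],[0,0,14,0,0,0,60],[0,0,14,0,0,0,60],[0,0,14,0,0,0,50],[0,0,14,0,0,0,40],[0,0,0,0,0,0,30],[0,0,0,0,0,0,22],[0,0,0,0,0,0,22],[0,0,0,0,0,0,22]]])

```text
time_s: 5.2
eef_pos: [0.5131, 0.0999, 0.1481]
eef_rot: [0.001, 0.562, 0.827, 0.0]
wrist_force: [-0.1, 0.6, -0.1]
opening: 0.26
grasp_force: 0.0
```

```bash
cat > s.py <<'E'
from bench import ctrl
import numpy as np
from scipy.spatial.transform import Rotation as Ro
o=ctrl.get_obs(); w=o['eef_rot']; R=Ro.from_quat([w[1],w[2],w[3],w[0]]).as_matrix()
print(round(o['time_s'],2),(o['eef_pos']*1000).round(1),'yaw',np.arctan2(R[1,0],R[0,0]).round(4),'F',o['wrist_force'].round(1),'T',o['torque'].round(3),'q6',o['q'][5].round(3),'op',round(o['opening']*85.4,1),o['grasp_force'])
E
python3 s.py
```

```text
5.2 [513.1  99.9 148.1] yaw 1.9468 F [-0.1  0.6 -0.1] T [-0.028  0.018 -0.017] q6 -0.411 op 22.2 0.0
```

jog_arm(series=[[[0,0,0,0,0,0,12],[0,0,0,0,0,0,6],[0,0,0,0,0,0,6],[0,0,0,0,0,0,6],[0,0,0,0,0,0,6],[0,0,0,0,0,0,6],[0,0,0,0,0,0,6],[0,0,0,0,0,0,6],[0,0,0,0,0,0,6],[0,0,0,0,0,0,6]]])

```text
time_s: 6.2
eef_pos: [0.5129, 0.0999, 0.1482]
eef_rot: [0.001, 0.563, 0.827, 0.0]
wrist_force: [-0.9, -0.2, 4.8]
opening: 0.154
grasp_force: 60.5
```

```bash
python3 s.py
```

```text
6.2 [512.9  99.9 148.2] yaw 1.9467 F [-0.9 -0.2  4.8] T [-0.034  0.281 -0.11 ] q6 -0.411 op 13.1 60.50735414028168
```

Firm grip. Now clockwise (+rz): a safe first 0.4 rad.

jog_arm(series=[[[0,0,0,0,0,0.05,6],[0,0,0,0,0,0.05,6],[0,0,0,0,0,0.05,6],[0,0,0,0,0,0.05,6],[0,0,0,0,0,0.05,6],[0,0,0,0,0,0.05,6],[0,0,0,0,0,0.05,6],[0,0,0,0,0,0.05,6],[0,0,0,0,0,0,6],[0,0,0,0,0,0,6]]])

```text
time_s: 7.2
eef_pos: [0.5134, 0.1, 0.1482]
eef_rot: [0.001, 0.715, 0.699, 0.001]
wrist_force: [0.2, 0.8, 5.7]
opening: 0.151
grasp_force: 60.6
```

```bash
python3 s.py
```

```text
7.2 [513.4 100.  148.2] yaw 1.5481 F [0.2 0.8 5.7] T [ 0.014 -0.115 -0.028] q6 -0.012 op 12.9 60.61900019645691
```

jog_arm(series=[[[0,0,0,0,0,0.006,6],[0,0,0,0,0,0.006,6],[0,0,0,0,0,0.006,6],[0,0,0,0,0,0.006,6],[0,0,0,0,0,0.006,6],[0,0,0,0,0,0.006,6],[0,0,0,0,0,0.006,6],[0,0,0,0,0,0.006,6],[0,0,0,0,0,0.006,6],[0,0,0,0,0,0.006,6]]])

```text
time_s: 8.2
eef_pos: [0.5134, 0.1, 0.1482]
eef_rot: [0.001, 0.736, 0.677, 0.001]
wrist_force: [0.8, 0.8, 5.5]
opening: 0.152
grasp_force: 60.6
```

```bash
python3 s.py
```

```text
8.2 [513.4 100.  148.2] yaw 1.4882 F [0.8 0.8 5.5] T [ 0.051 -0.121  0.068] q6 0.048 op 13.0 60.63883066177368
```

Torque reads +0.068, which is friction only. Continuing in 0.06 steps.

jog_arm(series=[[[0,0,0,0,0,0.006,6],[0,0,0,0,0,0.006,6],[0,0,0,0,0,0.006,6],[0,0,0,0,0,0.006,6],[0,0,0,0,0,0.006,6],[0,0,0,0,0,0.006,6],[0,0,0,0,0,0.006,6],[0,0,0,0,0,0.006,6],[0,0,0,0,0,0.006,6],[0,0,0,0,0,0.006,6]]])

```text
time_s: 9.2
eef_pos: [0.5135, 0.1, 0.1482]
eef_rot: [0.001, 0.756, 0.655, 0.001]
wrist_force: [1.9, 0.4, 4.3]
opening: 0.149
grasp_force: 60.6
```

```bash
python3 s.py
```

```text
9.2 [513.5 100.  148.2] yaw 1.4282 F [1.9 0.4 4.3] T [ 0.03  -0.213  0.114] q6 0.108 op 12.8 60.60433030128479
```

jog_arm(series=[[[0,0,0,0,0,0.004,6],[0,0,0,0,0,0.004,6],[0,0,0,0,0,0.004,6],[0,0,0,0,0,0.004,6],[0,0,0,0,0,0.004,6],[0,0,0,0,0,0.004,6],[0,0,0,0,0,0.004,6],[0,0,0,0,0,0.004,6],[0,0,0,0,0,0.004,6],[0,0,0,0,0,0.004,6]]])

```text
time_s: 10.2
eef_pos: [0.5135, 0.1, 0.1482]
eef_rot: [0.001, 0.769, 0.64, 0.001]
wrist_force: [1.4, -0.2, 4.4]
opening: 0.151
grasp_force: 60.6
```

```bash
python3 s.py
```

```text
10.2 [513.5 100.  148.2] yaw 1.3882 F [ 1.4 -0.2  4.4] T [ 0.063 -0.262  0.041] q6 0.148 op 12.9 60.59562921524048
```

Still only friction; the 0.114 was noise.

jog_arm(series=[[[0,0,0,0,0,0.006,6],[0,0,0,0,0,0.006,6],[0,0,0,0,0,0.006,6],[0,0,0,0,0,0.006,6],[0,0,0,0,0,0.006,6],[0,0,0,0,0,0.006,6],[0,0,0,0,0,0.006,6],[0,0,0,0,0,0.006,6],[0,0,0,0,0,0.006,6],[0,0,0,0,0,0.006,6]]])

```text
time_s: 11.2
eef_pos: [0.5136, 0.0999, 0.1482]
eef_rot: [0.001, 0.788, 0.616, 0.001]
wrist_force: [2.5, 0.3, 4.5]
opening: 0.151
grasp_force: 60.6
```

```bash
python3 s.py
```

```text
11.2 [513.6  99.9 148.2] yaw 1.3279 F [2.5 0.3 4.5] T [ 0.023 -0.286  0.084] q6 0.208 op 12.9 60.586878061294556
```

jog_arm(series=[[[0,0,0,0,0,0.006,6],[0,0,0,0,0,0.006,6],[0,0,0,0,0,0.006,6],[0,0,0,0,0,0.006,6],[0,0,0,0,0,0.006,6],[0,0,0,0,0,0.006,6],[0,0,0,0,0,0.006,6],[0,0,0,0,0,0.006,6],[0,0,0,0,0,0.006,6],[0,0,0,0,0,0.006,6]]])

```text
time_s: 12.2
eef_pos: [0.5137, 0.0999, 0.1482]
eef_rot: [0.001, 0.806, 0.592, 0.001]
wrist_force: [2.6, 1.5, 5.1]
opening: 0.15
grasp_force: 60.6
```

```bash
python3 s.py
```

```text
12.2 [513.7  99.9 148.2] yaw 1.2677 F [2.6 1.5 5.1] T [ 0.029 -0.394  0.115] q6 0.268 op 12.8 60.59874773025513
```

jog_arm(series=[[[0,0,0,0,0,0.005,6],[0,0,0,0,0,0.005,6],[0,0,0,0,0,0.005,6],[0,0,0,0,0,0.005,6],[0,0,0,0,0,0.005,6],[0,0,0,0,0,0.005,6],[0,0,0,0,0,0.005,6],[0,0,0,0,0,0.005,6],[0,0,0,0,0,0.005,6],[0,0,0,0,0,0.005,6]]])

```text
time_s: 13.2
eef_pos: [0.5137, 0.0999, 0.1482]
eef_rot: [0.001, 0.82, 0.572, 0.001]
wrist_force: [3.2, 0.3, 6.1]
opening: 0.151
grasp_force: 60.6
```

```bash
python3 s.py
```

```text
13.2 [513.7  99.9 148.2] yaw 1.2176 F [3.2 0.3 6.1] T [ 0.008 -0.446  0.091] q6 0.318 op 12.9 60.59612810611725
```

jog_arm(series=[[[0,0,0,0,0,0.006,6],[0,0,0,0,0,0.006,6],[0,0,0,0,0,0.006,6],[0,0,0,0,0,0.006,6],[0,0,0,0,0,0.006,6],[0,0,0,0,0,0.006,6],[0,0,0,0,0,0.006,6],[0,0,0,0,0,0.006,6],[0,0,0,0,0,0.006,6],[0,0,0,0,0,0.006,6]]])

```text
time_s: 14.2
eef_pos: [0.5138, 0.0999, 0.1482]
eef_rot: [0.001, 0.837, 0.547, 0.001]
wrist_force: [3.5, 0.2, 4.9]
opening: 0.148
grasp_force: 60.6
```

```bash
python3 s.py
```

```text
14.2 [513.8  99.9 148.2] yaw 1.1574 F [3.5 0.2 4.9] T [-0.026 -0.55   0.053] q6 0.378 op 12.6 60.58897376060486
```

jog_arm(series=[[[0,0,0,0,0,0.006,6],[0,0,0,0,0,0.006,6],[0,0,0,0,0,0.006,6],[0,0,0,0,0,0.006,6],[0,0,0,0,0,0.006,6],[0,0,0,0,0,0.006,6],[0,0,0,0,0,0.006,6],[0,0,0,0,0,0.006,6],[0,0,0,0,0,0.006,6],[0,0,0,0,0,0.006,6]]])

```text
time_s: 15.2
eef_pos: [0.5138, 0.0999, 0.1482]
eef_rot: [0.001, 0.853, 0.522, 0.001]
wrist_force: [3.9, -0.2, 5.8]
opening: 0.152
grasp_force: 60.6
```

```bash
python3 s.py
```

```text
15.2 [513.8  99.9 148.2] yaw 1.0973 F [ 3.9 -0.2  5.8] T [ 0.008 -0.679  0.094] q6 0.438 op 13.0 60.59708118438721
```

jog_arm(series=[[[0,0,0,0,0,0.006,6],[0,0,0,0,0,0.006,6],[0,0,0,0,0,0.006,6],[0,0,0,0,0,0.006,6],[0,0,0,0,0,0.006,6],[0,0,0,0,0,0.006,6],[0,0,0,0,0,0.006,6],[0,0,0,0,0,0.006,6],[0,0,0,0,0,0.006,6],[0,0,0,0,0,0.006,6]]])

```text
time_s: 16.2
eef_pos: [0.5139, 0.0998, 0.1482]
eef_rot: [0.001, 0.869, 0.496, 0.001]
wrist_force: [4.5, -0.9, 5.0]
opening: 0.151
grasp_force: 60.6
```

```bash
python3 s.py
```

```text
16.2 [513.9  99.8 148.2] yaw 1.0371 F [ 4.5 -0.9  5. ] T [-0.058 -0.762  0.105] q6 0.499 op 12.9 60.59363901615143
```

jog_arm(series=[[[0,0,0,0,0,0.006,6],[0,0,0,0,0,0.006,6],[0,0,0,0,0,0.006,6],[0,0,0,0,0,0.006,6],[0,0,0,0,0,0.006,6],[0,0,0,0,0,0.006,6],[0,0,0,0,0,0.006,6],[0,0,0,0,0,0.006,6],[0,0,0,0,0,0.006,6],[0,0,0,0,0,0.006,6]]])

```text
time_s: 17.2
eef_pos: [0.5139, 0.0998, 0.1482]
eef_rot: [0.001, 0.883, 0.469, 0.002]
wrist_force: [5.8, -0.1, 6.3]
opening: 0.152
grasp_force: 60.6
```

```bash
python3 s.py
```

```text
17.2 [513.9  99.8 148.2] yaw 0.977 F [ 5.8 -0.1  6.3] T [-0.105 -0.865  0.058] q6 0.559 op 13.0 60.5961549282074
```

jog_arm(series=[[[0,0,0,0,0,0.006,6],[0,0,0,0,0,0.006,6],[0,0,0,0,0,0.006,6],[0,0,0,0,0,0.006,6],[0,0,0,0,0,0.006,6],[0,0,0,0,0,0.006,6],[0,0,0,0,0,0.006,6],[0,0,0,0,0,0.006,6],[0,0,0,0,0,0.006,6],[0,0,0,0,0,0.006,6]]])

```text
time_s: 18.2
eef_pos: [0.514, 0.0997, 0.1482]
eef_rot: [0.001, 0.897, 0.443, 0.002]
wrist_force: [6.1, -0.2, 4.6]
opening: 0.15
grasp_force: 60.6
```

```bash
python3 s.py
```

```text
18.2 [514.   99.7 148.2] yaw 0.917 F [ 6.1 -0.2  4.6] T [-0.102 -0.928  0.037] q6 0.619 op 12.8 60.57226538658142
```

jog_arm(series=[[[0,0,0,0,0,0.006,6],[0,0,0,0,0,0.006,6],[0,0,0,0,0,0.006,6],[0,0,0,0,0,0.006,6],[0,0,0,0,0,0.006,6],[0,0,0,0,0,0.006,6],[0,0,0,0,0,0.006,6],[0,0,0,0,0,0.006,6],[0,0,0,0,0,0.006,6],[0,0,0,0,0,0.006,6]]])

```text
time_s: 19.2
eef_pos: [0.5141, 0.0997, 0.1482]
eef_rot: [0.001, 0.91, 0.415, 0.002]
wrist_force: [5.2, 0.2, 3.9]
opening: 0.147
grasp_force: 60.5
```

```bash
python3 s.py
```

```text
19.2 [514.1  99.7 148.2] yaw 0.8569 F [5.2 0.2 3.9] T [-0.156 -1.013  0.048] q6 0.679 op 12.6 60.546961426734924
```

jog_arm(series=[[[0,0,0,0,0,0.006,6],[0,0,0,0,0,0.006,6],[0,0,0,0,0,0.006,6],[0,0,0,0,0,0.006,6],[0,0,0,0,0,0.006,6],[0,0,0,0,0,0.006,6],[0,0,0,0,0,0.006,6],[0,0,0,0,0,0.006,6],[0,0,0,0,0,0.006,6],[0,0,0,0,0,0.006,6]]])

```text
time_s: 20.2
eef_pos: [0.5141, 0.0996, 0.1482]
eef_rot: [0.001, 0.922, 0.388, 0.002]
wrist_force: [5.2, -0.6, 4.2]
opening: 0.15
grasp_force: 60.5
```

```bash
python3 s.py
```

```text
20.2 [514.1  99.6 148.2] yaw 0.7969 F [ 5.2 -0.6  4.2] T [-0.138 -0.973  0.054] q6 0.739 op 12.8 60.522565841674805
```

jog_arm(series=[[[0,0,0,0,0,0.006,6],[0,0,0,0,0,0.006,6],[0,0,0,0,0,0.006,6],[0,0,0,0,0,0.006,6],[0,0,0,0,0,0.006,6],[0,0,0,0,0,0.006,6],[0,0,0,0,0,0.006,6],[0,0,0,0,0,0.006,6],[0,0,0,0,0,0.006,6],[0,0,0,0,0,0.006,6]]])

```text
time_s: 21.2
eef_pos: [0.5141, 0.0996, 0.1482]
eef_rot: [0.001, 0.933, 0.36, 0.002]
wrist_force: [5.8, -0.5, 4.4]
opening: 0.146
grasp_force: 60.5
```

```bash
python3 s.py
```

```text
21.2 [514.1  99.6 148.2] yaw 0.7369 F [ 5.8 -0.5  4.4] T [-0.18  -1.014  0.12 ] q6 0.799 op 12.5 60.49987614154816
```

jog_arm(series=[[[0,0,0,0,0,0.004,6],[0,0,0,0,0,0.004,6],[0,0,0,0,0,0.004,6],[0,0,0,0,0,0.004,6],[0,0,0,0,0,0.004,6],[0,0,0,0,0,0.004,6],[0,0,0,0,0,0.004,6],[0,0,0,0,0,0.004,6],[0,0,0,0,0,0.004,6],[0,0,0,0,0,0.004,6]]])

```text
time_s: 22.2
eef_pos: [0.5142, 0.0995, 0.1482]
eef_rot: [0.001, 0.94, 0.341, 0.002]
wrist_force: [6.7, -0.5, 4.6]
opening: 0.147
grasp_force: 60.5
```

```bash
python3 s.py
```

```text
22.2 [514.2  99.5 148.2] yaw 0.697 F [ 6.7 -0.5  4.6] T [-0.204 -1.03   0.084] q6 0.839 op 12.5 60.4854691028595
```

jog_arm(series=[[[0,0,0,0,0,0.005,6],[0,0,0,0,0,0.005,6],[0,0,0,0,0,0.005,6],[0,0,0,0,0,0.005,6],[0,0,0,0,0,0.005,6],[0,0,0,0,0,0.005,6],[0,0,0,0,0,0.005,6],[0,0,0,0,0,0.005,6],[0,0,0,0,0,0.005,6],[0,0,0,0,0,0.005,6]]])

```text
time_s: 23.2
eef_pos: [0.5142, 0.0995, 0.1482]
eef_rot: [0.001, 0.948, 0.318, 0.002]
wrist_force: [5.4, -1.2, 4.7]
opening: 0.145
grasp_force: 60.5
```

```bash
python3 s.py
```

```text
23.2 [514.2  99.5 148.2] yaw 0.6471 F [ 5.4 -1.2  4.7] T [-0.219 -1.049  0.146] q6 0.889 op 12.4 60.49111604690552
```

jog_arm(series=[[[0,0,0,0,0,0.004,6],[0,0,0,0,0,0.004,6],[0,0,0,0,0,0.004,6],[0,0,0,0,0,0.004,6],[0,0,0,0,0,0.004,6],[0,0,0,0,0,0.004,6],[0,0,0,0,0,0.004,6],[0,0,0,0,0,0.004,6],[0,0,0,0,0,0.004,6],[0,0,0,0,0,0.004,6]]])

```text
time_s: 24.2
eef_pos: [0.5142, 0.0995, 0.1482]
eef_rot: [0.001, 0.954, 0.299, 0.002]
wrist_force: [6.1, -0.3, 3.3]
opening: 0.15
grasp_force: 60.5
```

```bash
python3 s.py
```

```text
24.2 [514.2  99.5 148.2] yaw 0.6075 F [ 6.1 -0.3  3.3] T [-0.254 -1.034  0.292] q6 0.928 op 12.8 60.524940490722656
```

Touch felt: torque jumped to 0.29. I'll confirm with a tiny step and a hold.

jog_arm(series=[[[0,0,0,0,0,0.004,6],[0,0,0,0,0,0.004,6],[0,0,0,0,0,0,6],[0,0,0,0,0,0,6],[0,0,0,0,0,0,6],[0,0,0,0,0,0,6],[0,0,0,0,0,0,6],[0,0,0,0,0,0,6],[0,0,0,0,0,0,6],[0,0,0,0,0,0,6]]])

```text
time_s: 25.2
eef_pos: [0.5142, 0.0995, 0.1482]
eef_rot: [0.001, 0.955, 0.295, 0.002]
wrist_force: [6.9, -1.3, 3.5]
opening: 0.15
grasp_force: 60.5
```

```bash
python3 s.py; python3 m.py w3
```

```text
25.2 [514.2  99.5 148.2] yaw 0.5998 F [ 6.9 -1.3  3.5] T [-0.275 -1.01   0.342] q6 0.936 op 12.8 60.5334609746933
25.2 [0.5142 0.0995 0.1482] x yaw 0.5998 z [ 0.004 -0.001 -1.   ] [ 6.86 -1.29  3.52] [-0.275 -1.01   0.342] [-3.500e-02  1.570e-01  1.814e+00 -1.000e-03  1.166e+00  9.360e-01]
6847 [0.517  0.103  0.1722] ((515.4244384765625, 99.05281829833984), (56.156185150146484, 37.4449462890625), 57.00318145751953) yaw -2.542
delta tool mm [  0.8   1.1 -24. ]
```

Bottomed at 0.34 N m (finger-tight), with the touch at about yaw 0.63. Next I'll back off anticlockwise to about yaw 2.20.

jog_arm(series=[[[0,0,0,0,0,-0.08,6],[0,0,0,0,0,-0.08,6],[0,0,0,0,0,-0.08,6],[0,0,0,0,0,-0.08,6],[0,0,0,0,0,-0.08,6],[0,0,0,0,0,-0.08,6],[0,0,0,0,0,-0.08,6],[0,0,0,0,0,-0.08,6],[0,0,0,0,0,-0.08,6],[0,0,0,0,0,-0.08,6]]])

```text
time_s: 26.25
eef_pos: [0.5135, 0.1, 0.1482]
eef_rot: [0.001, 0.764, 0.645, 0.001]
wrist_force: [3.4, 0.1, 5.7]
opening: 0.15
grasp_force: 60.9
```

jog_arm(series=[[[0,0,0,0,0,-0.1,6],[0,0,0,0,0,-0.1,6],[0,0,0,0,0,-0.1,6],[0,0,0,0,0,-0.1,6],[0,0,0,0,0,-0.1,6],[0,0,0,0,0,-0.1,6],[0,0,0,0,0,-0.1,6],[0,0,0,0,0,-0.08,6],[0,0,0,0,0,-0.025,6],[0,0,0,0,0,0,6]]])

```text
time_s: 27.25
eef_pos: [0.5126, 0.0998, 0.1481]
eef_rot: [0.0, 0.451, 0.892, -0.0]
wrist_force: [-1.2, -1.1, 8.7]
opening: 0.156
grasp_force: 61.3
```

```bash
python3 s.py
```

```text
27.25 [512.6  99.8 148.1] yaw 2.2051 F [-1.2 -1.1  8.7] T [-0.134  0.101  0.047] q6 -0.669 op 13.3 61.2669038772583
```

Now release evenly, rise and look.

jog_arm(series=[[[0,0,0,0,0,0,30],[0,0,0,0,0,0,50],[0,0,0,0,0,0,60],[0,0,0,0,0,0,60],[0,0,0,0,0,0,60],[0,0,0,0,0,0,60],[0,0,-15,0,0,0,60],[0,0,-15,0,0,0,60],[0,0,-15,0,0,0,60],[0,0,-15,0,0,0,60]]])

```text
time_s: 28.25
eef_pos: [0.5123, 0.1, 0.2078]
eef_rot: [-0.0, 0.452, 0.892, -0.0]
wrist_force: [-0.3, 0.8, 0.2]
opening: 0.7
grasp_force: 0.0
```

jog_arm(series=[[[0,0,-15,0,0,0,60],[0,0,-15,0,0,0,60],[0,0,-15,0,0,0,60],[0,0,-15,0,0,0,60],[0,0,0,0,0,0,60],[0,0,0,0,0,0,60],[0,0,0,0,0,0,60],[0,0,0,0,0,0,60],[0,0,0,0,0,0,60],[0,0,0,0,0,0,60]]])

```text
time_s: 29.25
eef_pos: [0.5123, 0.1, 0.2669]
eef_rot: [-0.0, 0.452, 0.892, -0.0]
wrist_force: [0.2, 0.1, 0.6]
opening: 0.703
grasp_force: 0.0
```

```bash
python3 m.py w4; python3 -c "
from h import *; snap('scene','scene9')"
```

```text
29.25 [0.5123 0.1    0.2669] x yaw 2.2038 z [-0.001  0.    -1.   ] [0.16 0.06 0.59] [-0.044  0.012 -0.004] [-0.035  0.032  1.697  0.     1.413 -0.668]
1818 [0.5115 0.1018 0.1719] ((512.4539794921875, 100.30378723144531), (13.636215209960938, 57.5469970703125), 36.78228759765625) yaw 2.212
delta tool mm [ 0.1  0.4 95. ]
```

View pics/w4.png

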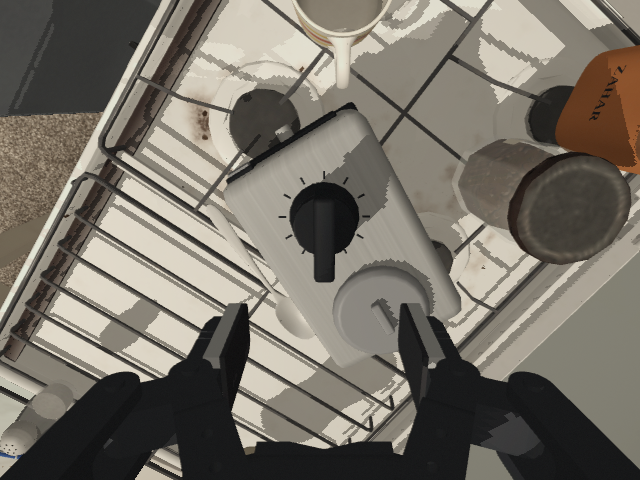

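The picture shows the bar at (325,240) at yaw about 2.21, where about 2.20 was intended. The mug (343,30), jar (570,205) and spoon (290,310) are undisturbed and the fingers are clear. I'm handing in.

```bash
python3 -c "
from bench import ctrl; print(ctrl.hand_in())"
```

```text
the job is handed in; nothing more can be done
None
```

I turned the knob clockwise until it bottomed finger-tight at about 0.34 N m, backed it off a quarter turn anticlockwise and let go; nothing else was touched, and the job was handed in at about 29 s (no verdict was returned).

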